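Swing a pastry carton round the turn post and feed it to the labeller

TASK

Push the white pastry carton with the red blank panel against the green turn post so that it swings a quarter turn round it and the red panel faces the labeller, and bring it flat against the guide rail. Then slide it along the rail onto the orange trigger plate and keep pressing it firmly, with about 15 N at the fingers, so that it holds the plate hard in on its stop for a second while the label goes on, and back away, leaving the carton on the bench in front of the plate, still flat along the rail. The carton is thin board: push gently, never tip or lift it, and leave everything else on the bench where it is.

Things in the scene. Friction and masses are not known exactly. Their poses are not given: they have to be found in the camera images.
- carton: pastry carton to label: white box 140 x 140 x 50 mm high, 240-420 g, too wide to grasp, slides on the bench. Origin: centre of underside, z up; -x side bears the red panel (red band on the same lid edge). At the start that side faces the robot, and the carton stands upstream of the turn post, partly overlapping it, within 0.2 rad of square. Dented by over 25 N from fingers, rail, post or plate
- panel (a point): centre of the carton's red panel, on the carton's -x side, 70 mm from the carton's centre axis and 25 mm above the bench
- labeller: guide rail of the fixed bench labeller. Frame on the bench: x = 0 the rail's face (cartons on its -x side, nearer the robot), +y upstream along the rail to the turn post, y = 0 the mark for the trigger plate's face. Rail 36 mm high, y -15 to 185 mm, feet behind it to x = 77. White housing at its -y end: x -175 to 35, y -235 to -35 mm, 215 mm high, red stop knob to 225, reels on its far side
- turn_post: fixed green turn post at the upstream end of the rail, radius 16 mm, 62 mm high, origin on its axis at the bench; at x = 16, y = 205 mm in the labeller's frame, its side flush with the rail's face. Its rubbery sleeve and the fingers grip the board (friction about 0.6, more at the fingers): the carton rolls round the post rather than slipping, and is easily pinched hard between finger and post
- trigger (a joint): orange trigger plate (two pads 14 to 46 mm high at x -112 and -28 mm in the labeller's frame). Slides in along -y of the labeller: 0 at rest, 0.007 m on its hard stop; spring 3 N at first, 7.5 N fully in. The housing is set by hand, so the plate's resting face is up to 6 mm either way of y = 0: feel for it. The label takes only if the fingers push with over 12 N. Let go, it pushes the carton back
- home (a point): on the bench, where the centre of the carton's underside lies when it is flat along the rail with its leading side at the mark y = 0 (x = -70, y = 70 mm in the labeller's frame); touching the plate at rest it is within 6 mm of this
- coded_carton: bystander: a like carton with a blue panel, already done, 140 x 140 x 50 mm, origin at the centre of its underside
- dust_jar: bystander: amber jar with orange cap, 52 mm across, 62 mm high, origin at the centre of its underside
- nozzle_tin: bystander: round dark tin of piping nozzles, 100 mm across, 29 mm high, origin at the centre of its underside
- cream_tub: bystander: closed white tub, 72 mm across, 85 mm high, origin at the centre of its underside
- star_cutter: bystander: steel star-shaped cutter, about 65 mm across, 22 mm high, origin at the centre of its underside

How it is judged:
On the way, in this order (a step that is already met when the one before it is completed fails the run):
1. the carton, pressed against the turn post, is swinging round it (turned 30 to 60 degrees) (contact force between carton and turn_post above 0.3 N and angle between the x axis of carton and the x axis of labeller, either way round between 0.52 and 1.05 rad).
2. the carton is turned a quarter turn, red panel towards the labeller, flat against the rail (within 3 mm and 0.04 rad) (angle between the x axis of carton and the y axis of labeller, either way round below 0.04 rad and x of labeller in the frame of carton below 0 m and x of carton in the frame of home between -0.003 and 0.003 m), for 0.1 s.
3. the carton, flat along the rail (3 mm, 0.04 rad), holds the trigger plate fully in (6 mm or more of its 7), pushed by the fingers with 12 N or more, for 0.8 s (all of step 2 and value of joint trigger above 0.006 m and y of carton in the frame of home between -0.016 and 0.003 m and contact force between the fingers and carton above 12 N), for 0.8 s.
At the end, for the whole second after the job is handed in: The carton lies at rest flat on the bench, let go, red panel towards the labeller, flat along the rail (within 5 mm and 0.05 rad) and in front of the trigger plate (no more than 18 mm upstream of the home point) (angle between the x axis of carton and the y axis of labeller, either way round below 0.05 rad and x of labeller in the frame of carton below 0 m and x of carton in the frame of home between -0.005 and 0.004 m and y of carton in the frame of home between -0.015 and 0.018 m and height (world z) of carton below 0.004 m and angle between carton's own z axis and vertical below 0.03 rad and linear speed of carton below 0.01 m/s); the robot touches nothing.
It fails at once if the carton is dented: more than 25 N between the fingers and the carton, or between the carton and the labeller, rail or post (contact force between any of the fingers, the arm, labeller and carton above 25 N).
It fails at once if the carton is lifted more than 8 mm or tipped more than 0.12 rad (height (world z) of carton above 0.008 m or angle between carton's own z axis and vertical above 0.12 rad).
It fails at once if a bystander is shifted by more than 15 mm (distance of any of coded_carton, dust_jar, nozzle_tin, cream_tub, star_cutter from where it was at the start of the episode above 0.015 m).
It also fails if it takes over 72 s, if anything falls off the work surface, if the arm or the gripper's body presses on something with over 40 N, if the wrist force passes 120 N, or if a joint passes its speed limit or range.

ROBOT

A 6-joint arm with a two-finger parallel gripper is mounted at the origin on the work surface. World frame = base frame: x ahead of the robot, y to its left, z up, the work surface at z = 0. Lengths are in m, angles in rad, forces in N, time in s.
With the tool pointing down it reaches from about 0.225 to 0.875 m from the base axis. Payload 3.4 kg.
Tool frame: the origin (TCP) lies between the finger pads; the fingertips stand 17 mm ahead of it and the grasp point (between the pads) lies 2 mm behind it; z points along the fingers, y is the line along which they close (so a half turn about z gives the same grasp; the last joint's range is limited). The gripper opens to 85 mm and grips with 20 to 120 N. Pads are 22 mm wide; open, the fingers measure 114 mm over their backs; the gripper's body (76 mm by 85 mm) begins 54 mm behind the grasp point. The pads swing forward as they close: fully open they stand 13 mm farther back than shut.
Start: joints at [-1.246, 0.276, 1.505, -0, 1.361, -0.121], TCP at [0.248, -0.519, 0.209] pointing down, gripper open.
Joint ranges: [-2.89, 2.89], [-0.75, 2.08], [0.22, 2.7], [-1.18, 4.32], [0.11, 2.71], [-2.7, 2.7]. Speed limits (rad/s): [2.57, 2.57, 3.14, 3.14, 3.14, 3.14].

INTERFACE

Orientations are given as a rotation vector (axis times angle).
In Python, from bench import r gives the robot as it stands. The module is installed in compiled form; this text tells all that it offers.
- The arm moves only by the tool play_rows, never from a script. Its argument "deltas" is text: rows parted by semicolons, each of 7 numbers parted by spaces: the finger opening in m, from 0 to 0.0854, then the shift along the tool's x, y, z in m, then the turn, a rotation vector about the tool's x, y, z in rad. A call has 1 to 10 rows; each row is the pose to reach, as a shift and turn from the pose commanded when the call began, along the tool's axes at that moment; what a row does not reach only later rows make up. A row lasts 1/8 s, in which the tool goes at most 62.5 mm and 10.7 degrees, less where a joint would pass 70% of its speed; a pose out of reach is approached as far as the arm can. A call with a gripper value outside its range is refused whole. The fingers move at their own pace and stop on an object; "squeeze" is the grip in N (left out, the last holds). Time passes only in rows, so rows that repeat a pose let the fingers close. It gives the time, the measured TCP pose, the force, the opening and the grip force at its end, in the units of the state.
- r.sense(): the state, without advancing time (a new reading comes with each control period).
- r.snapshot(name): name is "scene" or "side" or "wrist"; returns a dict with "frame" (420x560x3 uint8, red, green, blue), "range_z" (420x560 float32, m along the optical axis (not along the pixel's ray), 0 where there is no reading), "mtx" (3x3 intrinsics, pixels), "xyz" and "orientation" of the camera in the world. Camera axes: x right, y up, looking along -z (the intrinsics and any distortion apply to the point x, -y, -z); pixel columns grow to the right and rows downward; lengths in m; the calibration is good to about 2 mm. A picture is of the moment at which its call begins.
- r.job_done(): hands the job in; it is judged then, once.
Trained networks look in a picture, given as the dict that the camera call returned (one of the last four; its "shot" number tells which), for a name from the list of things; names that differ only in an ending like _2 or _b are one class to them, and where a whole thing is asked for, a point or a joint stands for the part that bears it (a point fixed in the world has none). Each returns a list of dicts, best first, with "conf" (0 to 1); they miss things now and then, are a little off and sometimes report something else, mostly with a low value. They report only what shows in the picture. A call takes as long as a camera call.
- r.recognise(query, picture): "box" ([left, top, right, bottom] in pixels, round what is visible of it).
- r.regions_of(query, picture): "mask" (420x560 bool, what is visible of it) and "box" ([left, top, right, bottom] in pixels, round what is visible of it).
- r.mark_of(query, picture): "at" ([row, column] in pixels: a listed point, or the origin of a listed thing).
The state is a dict: "t": time; "qpos": joint angles; "qd": joint speeds; "joint_efforts": joint torques, N m; "eef_pos": TCP position; "ee_rot": TCP orientation; "ft_force": force on the tool from outside, world axes, zero at the start; "ft_torque": the same for the moment, N m; "width": finger opening in m; "grip_force": force on a finger pad.
Only numpy, scipy, OpenCV 4.12 (cv2) and the standard library are available. Lean on these libraries where they do the work, as an engineer would, in place of code of your own. Each camera call takes 0.05 s, during which the arm holds its last target. There are 200 camera calls.

## Working session

There is one attempt and no reset: what is moved stays moved. The work goes in short steps, Python scripts to look and compute and a tool call to move; the robot and the scene stay as the last step left them, time stands still between calls to the robot, and variables do not carry over. Pictures are saved under pics/ and viewed, at most 10 in all, crops included, and the job is handed in when it is done.

Besides the shell and the picture viewer there is one more tool, called after "Request:" as name(argument=value, ...) on one line, values as JSON. play_rows: Moves the arm, as the interface text tells. Its arguments: {"type":"object","properties":{"deltas":{"type":"string"},"squeeze":{"type":"number"}},"required":["deltas"]}

```bash
mkdir -p pics; cat > h.py <<'E'
import numpy as np, cv2
from bench import r
from scipy.spatial.transform import Rotation as R
def rot(o):
    o=np.array(o,float)
    return o if o.shape==(3,3) else (R.from_rotvec(o).as_matrix() if o.size==3 else R.from_quat(o).as_matrix())
def cloud(p):
    z=p["range_z"]; K=np.array(p["mtx"]); v,u=np.indices(z.shape)
    P=np.stack([(u-K[0,2])/K[0,0]*z,-(v-K[1,2])/K[1,1]*z,-z],-1)
    W=P@rot(p["orientation"]).T+np.array(p["xyz"]); W[z==0]=np.nan
    return W
def save(p,n): cv2.imwrite(f"pics/{n}.png",p["frame"][:,:,::-1])
E
python3 - <<'E'
from h import *
np.set_printoptions(precision=4,suppress=True)
print(r.sense())
ps=[r.snapshot(n) for n in("scene","side")]
for p,n in zip(ps,("scene","side")):
    save(p,n); print(n,p["xyz"],p["orientation"],p["mtx"],[k for k in p])
    W=cloud(p)
    for q in ["carton","coded_carton","turn_post","labeller","trigger","panel","dust_jar","nozzle_tin","cream_tub","star_cutter"]:
        for d in r.regions_of(q,p)[:2]:
            w=W[d["mask"]]; w=w[~np.isnan(w[:,0])]
            print(q,round(d["conf"],2),np.round(d["box"]),np.percentile(w,5,0),np.percentile(w,50,0),np.percentile(w,95,0))
cv2.imwrite("pics/both.png",cv2.resize(np.hstack([p["frame"][:,:,::-1] for p in ps]),(800,300)))
E
```

```text
{'t': 0.0, 'qpos': array([-1.246 ,  0.2766,  1.5062, -0.    ,  1.3607, -0.121 ]), 'qd': array([-0.0003, -0.0019, -0.0012,  0.0006,  0.    , -0.0013]), 'joint_efforts': array([ -0.0024, -41.6775, -24.5804,  -0.0001,   0.0113,  -0.    ]), 'eef_pos': array([ 0.2477, -0.5182,  0.2081]), 'ee_rot': array([-3.062 , -0.6941,  0.0003]), 'ft_force': array([ 1.0025, -0.7592,  0.072 ]), 'ft_torque': array([0.0251, 0.0099, 0.0206]), 'grip_force': 0.0, 'width': 0.08560416753903477}
scene [0.9502 0.5454 0.4779] [0.3657 1.2087 2.269 ] [[428.8991   0.     279.4623]
 [  0.     428.8991 213.5269]
 [  0.       0.       1.    ]] ['frame', 'range_z', 'mtx', 'xyz', 'orientation', 'shot']
carton 0.75 [310. 233. 444. 348.] [0.5023 0.1829 0.0083] [0.5861 0.2569 0.0494] [0.637  0.3129 0.0513]
carton 0.3 [149. 222. 203. 292.] [ 0.7637 -0.0032  0.0068] [0.7965 0.0365 0.0584] [0.8221 0.0479 0.0847]
coded_carton 0.72 [ 74. 183. 189. 257.] [ 0.7223 -0.2098  0.008 ] [ 0.8129 -0.1314  0.049 ] [ 0.8771 -0.0681  0.051 ]
turn_post 0.75 [267. 220. 298. 262.] [0.5987 0.0503 0.0007] [0.6186 0.0692 0.0244] [0.6306 0.0806 0.
[... 1582 characters left out ...]
47] [ 0.5407 -0.1539  0.0353] [ 0.5812 -0.1479  0.0484]
panel 0.62 [335. 178. 428. 254.] [0.5049 0.1646 0.0098] [0.5839 0.2276 0.0515] [0.6375 0.3013 0.0538]
panel 0.61 [281. 227. 308. 254.] [0.6033 0.0415 0.0025] [0.6224 0.0555 0.0306] [0.6333 0.0766 0.0629]
dust_jar 0.64 [193. 140. 216. 171.] [ 0.3399 -0.138   0.0093] [ 0.3684 -0.1166  0.0437] [ 0.3772 -0.0963  0.0646]
dust_jar 0.61 [182. 221. 303. 279.] [ 0.5997 -0.146   0.0049] [ 0.6239 -0.0377  0.0327] [0.6638 0.0626 0.0543]
nozzle_tin 0.72 [324. 291. 382. 347.] [0.7362 0.0895 0.0024] [0.7803 0.1298 0.0074] [0.8252 0.1734 0.0246]
cream_tub 0.55 [264. 292. 306. 352.] [ 0.7693 -0.0198  0.0141] [0.8071 0.0079 0.0839] [0.8248 0.0375 0.0875]
```

View pics/both.png

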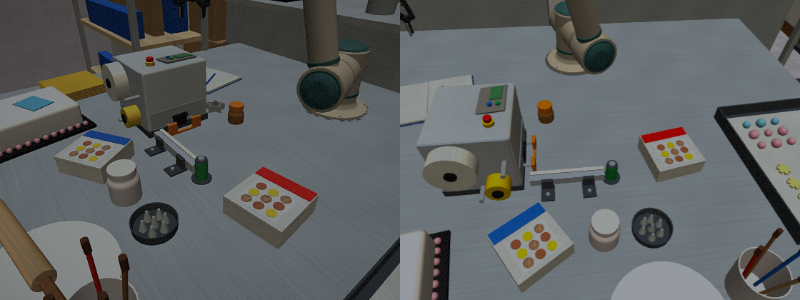

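```bash
python3 - <<'E'
from h import *
np.set_printoptions(precision=4,suppress=True)
for n in("scene","side"):
    p=r.snapshot(n);W=cloud(p)
    d=r.regions_of("carton",p)[0]; w=W[d["mask"]]; w=w[(w[:,2]>.045)&(w[:,2]<.058)]
    print(n,"carton rect",cv2.minAreaRect((w[:,:2]*1000).astype(np.float32)),np.median(w[:,2]))
    d=r.regions_of("turn_post",p)[0]; w=W[d["mask"]]; t=w[(w[:,2]>.056)]
    print("post top",t.min(0),t.max(0),len(t),t.mean(0))
    # rail top: points z 33..39 in region
    m=(abs(W[...,2]-.036)<.004)&(W[...,0]>.55)&(W[...,0]<.68)&(W[...,1]>-.16)&(W[...,1]<.06)
    w=W[m]; print("railtop",cv2.minAreaRect((w[:,:2]*1000).astype(np.float32)),len(w))
    for x0 in range(-150,50,20):
        s=w[(w[:,1]*1000>x0)&(w[:,1]*1000<x0+20)]
        if len(s): print(x0,np.percentile(s[:,0],[2,50,98]),len(s),end=' | ')
    d=[d for d in r.regions_of("trigger",p) if np.nanmedian(W[d["mask"]][:,0])<.6][0]; w=W[d["mask"]]
    w=w[(w[:,2]>.016)&(w[:,2]<.044)]
    print("\ntrig"); 
    for a in np.arange(.42,.62,.02):
        s=w[(w[:,0]>a)&(w[:,0]<a+.02)]
        if len(s):print(a,np.percentile(s[:,1],[5,50,95]),len(s))
E
```

```text
scene carton rect ((562.9581298828125, 238.81626892089844), (141.4691619873047, 140.1981964111328), 9.9666166305542) 0.049978443178947174
post top [0.5961 0.0438 0.0561] [0.627  0.0742 0.0627] 147 [0.6125 0.0612 0.0588]
railtop ((617.4788818359375, -52.31922912597656), (220.28488159179688, 76.36315155029297), 74.67208862304688) 874
-150 [0.5523 0.6    0.6237] 106 | -130 [0.596  0.6161 0.6356] 95 | -110 [0.5962 0.6139 0.6357] 95 | -90 [0.5961 0.6063 0.6228] 70 | -70 [0.5968 0.607  0.6246] 79 | -50 [0.5954 0.6069 0.6243] 77 | -30 [0.596  0.6104 0.6356] 103 | -10 [0.596  0.6156 0.6357] 130 | 10 [0.5978 0.6114 0.6287] 65 | 30 [0.6157 0.6203 0.6247] 13 | 
trig
0.48000000000000004 [0.2951 0.2969 0.2981] 48
0.5 [0.2982 0.2998 0.3015] 72
0.52 [0.3018 0.3034 0.305 ] 75
0.54 [0.3055 0.3072 0.3086] 77
0.56 [0.3091 0.3105 0.3124] 87
0.5800000000000001 [0.3126 0.3141 0.316 ] 86
0.6000000000000001 [0.3096 0.317  0.319 ] 184
side carton rect ((562.590087890625, 236.7974853515625), (141.65968322753906, 142.0139617919922), 10.312336921691895) 0.0520795019794541
post top [0.5952 0.0429 0.0561] [0.6294 0.0712 0.0659] 161 [0.6139 0.0561 0.0603]
railtop ((614.884521484375, -53.925537109375), (226.75845336914062, 75.29618835449219), 77.81622314453125) 1583
-150 [0.5655 0.6091 0.635 ] 164 | -130 [0.5967 0.6158 0.6362] 190 | -110 [0.597  0.6115 0.6362] 163 | -90 [0.5964 0.6112 0.6249] 141 | -70 [0.5967 0.6094 0.6252] 140 | -50 [0.596  0.6105 0.6254] 142 | -30 [0.5964 0.6141 0.6364] 172 | -10 [0.5965 0.6155 0.6365] 179 | 10 [0.5965 0.6103 0.6255] 137 | 30 [0.5968 0.6141 0.6256] 63 | 
trig
0.46 [-0.1616 -0.1477 -0.1476] 8
0.48000000000000004 [-0.169  -0.1541 -0.1476] 84
0.5 [-0.1563 -0.1545 -0.1545] 4
0.52 [-0.1504 -0.1502 -0.1502] 3
0.54 [-0.1482 -0.148  -0.1478] 5
0.56 [-0.1748 -0.1631 -0.1479] 52
0.5800000000000001 [-0.1559 -0.1525 -0.1487] 28
```

The labeller is square to the world, with the rail face at x≈0.596, the post at (0.612, 0.060), and the y=0 mark at about -0.146. The carton sits at (0.5625, 0.238) with yaw +10°, its red band towards the robot. The tray near the carton is the next thing to check, along with tool targets.

```bash
cat >> h.py <<'E'
def rows(targets, start=None, n=None):
    """targets: (open,x,y,z,theta_deg of tool y) ; start (x,y,z,theta). prints deltas in tool axes at start"""
    if start is None:
        s=r.sense(); M=rot(s["ee_rot"]); start=[*s["eef_pos"],np.degrees(np.arctan2(M[1,1],M[0,1]))]
    def RM(t):
        t=np.radians(t); c,s_=np.cos(t),np.sin(t)
        return np.array([[-s_,c,0],[c,s_,0],[0,0,-1.]])
    R0=RM(start[3]); out=[]
    for o,x,y,z,t in targets:
        d=R0.T@(np.array([x,y,z])-np.array(start[:3])); w=R.from_matrix(R0.T@RM(t)).as_rotvec()
        out.append(f"{o:g} "+" ".join(f"{v:.4f}" for v in d)+" "+" ".join(f"{v:.3f}" for v in w))
    print("start",np.round(start,4)); print("; ".join(out))
E
python3 - <<'E'
from h import *
p=r.snapshot("side"); W=cloud(p)
m=(W[...,0]>.4)&(W[...,0]<.7)&(W[...,1]>.3)&(W[...,1]<.5)
w=W[m]
for y in np.arange(.3,.5,.02):
    s=w[(w[:,1]>=y)&(w[:,1]<y+.02)]
    print(round(y,2),[round(float(np.max(s[(s[:,0]>=x)&(s[:,0]<x+.05),2],initial=-1)),3) for x in np.arange(.4,.7,.05)])
L=[]
rows([(.04,.2477,-.51,.28,-64),(.04,.5425,.346,.28,10),(.04,.5425,.346,.027,10)])
E
```

```text
0.3 [0.005, -1.0, 0.053, 0.053, 0.054, 0.005]
0.32 [0.005, 0.005, 0.003, 0.004, 0.005, 0.005]
0.34 [0.005, 0.005, 0.004, 0.005, 0.005, 0.005]
0.36 [0.004, 0.005, 0.005, 0.004, 0.005, 0.005]
0.38 [0.005, 0.005, 0.004, 0.004, 0.006, 0.004]
0.4 [0.005, 0.005, 0.004, 0.005, 0.004, 0.006]
0.42 [0.009, 0.005, 0.005, 0.005, 0.004, 0.004]
0.44 [0.049, 0.049, 0.049, 0.049, 0.049, 0.05]
0.46 [0.048, -1.0, -1.0, -1.0, 0.044, 0.047]
0.48 [0.048, 0.011, 0.012, 0.012, 0.012, 0.011]
start [  0.2479  -0.5188   0.209  -64.4558]
0.04 0.0036 -0.0081 -0.0710 0.000 0.000 -0.008; 0.04 0.6387 -0.6533 -0.0710 0.000 0.000 -1.299; 0.04 0.6387 -0.6533 0.1820 0.000 0.000 -1.299
```

Request:
play_rows(deltas="0.04 0.004 -0.008 -0.071 0 0 -0.01; 0.04 0.05 -0.05 -0.071 0 0 -0.1; 0.04 0.09 -0.09 -0.071 0 0 -0.2; 0.04 0.13 -0.13 -0.071 0 0 -0.3; 0.04 0.17 -0.17 -0.071 0 0 -0.4; 0.04 0.21 -0.21 -0.071 0 0 -0.5; 0.04 0.25 -0.25 -0.071 0 0 -0.6; 0.04 0.29 -0.29 -0.071 0 0 -0.7; 0.04 0.33 -0.33 -0.071 0 0 -0.8; 0.04 0.37 -0.37 -0.071 0 0 -0.9")

```text
t: 2.8
eef_pos: [0.4226, -0.0237, 0.2803]
ee_rot: [2.453, 1.961, 0.001]
ft_force: [1.1, -0.5, 0.3]
width: 0.0401
grip_force: 0.0
```

```bash
python3 -c "
from h import *
rows([(.04,.542,.346,.22,10),(.04,.542,.346,.027,10)])"
```

```text
start [  0.4226  -0.0237   0.2803 -12.7068]
0.04 0.3869 0.0351 0.0603 0.000 0.000 -0.396; 0.04 0.3869 0.0351 0.2533 0.000 0.000 -0.396
```

Request:
play_rows(deltas="0.04 0.055 0.005 0 0 0 -0.05; 0.04 0.11 0.01 0 0 0 -0.1; 0.04 0.165 0.015 0 0 0 -0.2; 0.04 0.22 0.02 0 0 0 -0.3; 0.04 0.275 0.025 0 0 0 -0.393; 0.04 0.33 0.03 0.02 0 0 -0.393; 0.04 0.387 0.035 0.05 0 0 -0.393; 0.04 0.387 0.035 0.11 0 0 -0.393; 0.04 0.387 0.035 0.17 0 0 -0.393; 0.04 0.387 0.035 0.22 0 0 -0.393")

```text
t: 4.05
eef_pos: [0.5419, 0.3439, 0.0575]
ee_rot: [-2.026, -2.4, 0.002]
ft_force: [1.0, -0.3, 0.6]
width: 0.0402
grip_force: 0.0
```

```bash
python3 -c "
from h import *
print(r.sense()['ft_force'],r.sense()['width'])
rows([(.04,.542,.346,.027,10),(.04,.546,.31,.027,10),(.04,.546,.225,.027,10)])"
```

```text
[ 0.97543987 -0.31996692  0.60591852] 0.04024313847476674
start [0.5419 0.3439 0.0575 9.6595]
0.04 0.0020 0.0004 0.0305 0.000 0.000 -0.006; 0.04 -0.0342 -0.0017 0.0305 0.000 0.000 -0.006; 0.04 -0.1179 -0.0159 0.0305 0.000 0.000 -0.006
```

Request:
play_rows(deltas="0.04 -0.001 0.007 0.0305 0 0 -0.006; 0.04 -0.023 0.003 0.0305 0 0 -0.006; 0.04 -0.029 0.002 0.0305 0 0 -0.006; 0.04 -0.036 0.001 0.0305 0 0 -0.006; 0.04 -0.044 0 0.0305 0 0 -0.006; 0.04 -0.052 -0.0015 0.0305 0 0 -0.006; 0.04 -0.06 -0.003 0.0305 0 0 -0.006; 0.04 -0.068 -0.0043 0.0305 0 0 -0.006; 0.04 -0.076 -0.0057 0.0305 0 0 -0.006; 0.04 -0.084 -0.007 0.0305 0 0 -0.006")

```text
t: 5.3
eef_pos: [0.5498, 0.2594, 0.0294]
ee_rot: [2.02, 2.406, -0.0]
ft_force: [-0.7, 0.2, -0.0]
width: 0.0399
grip_force: 0.0
```

```bash
cat >> h.py <<'E'
def carton(cam="scene",pic=None):
    p=r.snapshot(cam); W=cloud(p); d=r.regions_of("carton",p)[0]; w=W[d["mask"]]
    w=w[(w[:,2]>.044)&(w[:,2]<.0575)]
    if pic: save(p,pic)
    print(cam,round(d["conf"],2),cv2.minAreaRect((w[:,:2]*1000).astype(np.float32)),np.nanmedian(w[:,2]))
E
python3 -c "
from h import *
print(r.sense()['ft_force'])
carton(); carton('side','push1')
rows([(.04,.549,.227,.027,10)])"
```

```text
[-0.69091804  0.21191487 -0.01329901]
scene 0.84 ((563.095947265625, 239.04522705078125), (140.5149688720703, 140.22483825683594), 10.119553565979004) 0.04987884713285018
side 0.91 ((562.6875, 236.40899658203125), (142.95089721679688, 141.11329650878906), 10.200756072998047) 0.05199033496588251
start [0.5499 0.2599 0.0295 9.9437]
0.04 -0.0322 -0.0066 0.0025 0.000 0.000 -0.001
```

View pics/push1.png

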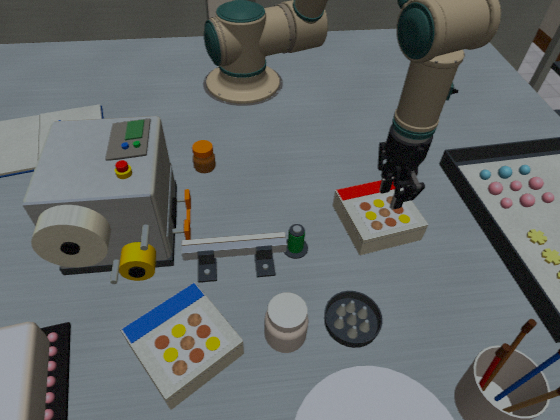

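```bash
python3 -c "
from h import *
np.set_printoptions(precision=4,suppress=True)
s=r.sense();print(s)
for n in ('side','scene'):
    p=r.snapshot(n);K=np.array(p['mtx']);M=rot(p['orientation']);W=cloud(p)
    for X in ([.5499,.2599,.0295],[.5499,.2599,.1],[.5503,.3066,.05],[.5625,.238,.05],[.612,.0595,.062]):
        c=M.T@(np.array(X)-p['xyz']); u=K[0,0]*c[0]/-c[2]+K[0,2]; v=-K[1,1]*c[1]/-c[2]+K[1,2]; print(n,X,u,v)
    save(p,n+'2')
    d=W[(W[...,2]>.056)&(W[...,2]<.09)&(W[...,0]>.45)&(W[...,0]<.65)&(W[...,1]>.15)&(W[...,1]<.4)]
    print('fingers above top:',len(d),np.percentile(d,[2,50,98],axis=0))
"
```

```text
{'t': 5.5, 'qpos': array([0.327 , 0.4706, 1.6817, 0.0001, 0.9892, 0.1534]), 'qd': array([ 0.0067,  0.0028, -0.0033,  0.0017, -0.0003, -0.0003]), 'joint_efforts': array([ -0.2346, -48.054 , -19.5355,  -0.0258,   0.0188,  -0.004 ]), 'eef_pos': array([0.5499, 0.2599, 0.0295]), 'ee_rot': array([-2.0205, -2.4056, -0.0002]), 'ft_force': array([ 0.9893,  0.4202, -0.516 ]), 'ft_torque': array([0.0156, 0.0027, 0.0057]), 'grip_force': 0.0, 'width': 0.04038748920241496}
side [0.5499, 0.2599, 0.0295] 386.4611328095323 207.9348642065884
side [0.5499, 0.2599, 0.1] 394.3445897066969 183.9238769376502
side [0.5503, 0.3066, 0.05] 410.58242234591216 199.67875285713995
side [0.5625, 0.238, 0.05] 380.1039731881898 206.58184257487338
side [0.612, 0.0595, 0.062] 297.7064679276624 228.79690665647968
fingers above top: 245 [[0.5226 0.2449 0.0579]
 [0.5305 0.2562 0.0747]
 [0.5832 0.2705 0.0894]]
scene [0.5499, 0.2599, 0.0295] 394.0223847307008 287.26968959783653
scene [0.5499, 0.2599, 0.1] 400.98538376246523 250.09831900393476
scene [0.5503, 0.3066, 0.05] 421.51189987166873 295.84899687547204
scene [0.5625, 0.238, 0.05] 378.75194466651544 272.13887821206595
scene [0.612, 0.0595, 0.062] 281.26034680597735 220.58216220658886
fingers above top: 481 [[0.5221 0.2522 0.0571]
 [0.5675 0.2672 0.0724]
 [0.5831 0.2769 0.0892]]
```

View pics/scene2.png

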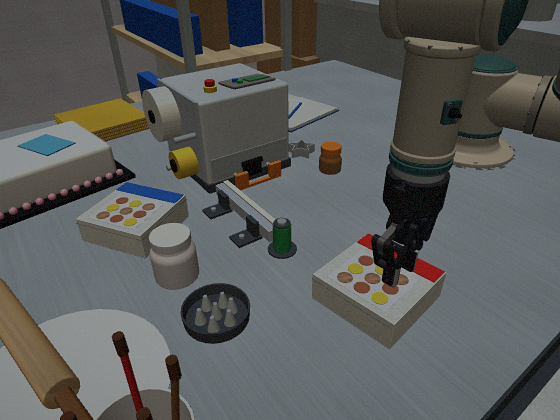

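The pictures show the carton unmoved, with the fingers at (393, 280) seeming to stand in or on its lid, and no force reading. I'll raise the tool straight up and measure where the tips really are.

Request:
play_rows(deltas="0.04 0 0 -0.01 0 0 0; 0.04 0 0 -0.03 0 0 0; 0.04 0 0 -0.05 0 0 0; 0.04 0 0 -0.07 0 0 0; 0.04 0 0 -0.07 0 0 0; 0.04 0 0 -0.07 0 0 0")

```text
t: 6.35
eef_pos: [0.5494, 0.26, 0.0991]
ee_rot: [-2.02, -2.406, 0.001]
ft_force: [0.4, -0.6, -0.6]
width: 0.04
grip_force: 0.0
```

```bash
python3 -c "
from h import *
np.set_printoptions(precision=4,suppress=True)
s=r.sense();print(s['eef_pos'],s['ft_force'])
carton()
for n in ('side','scene'):
    p=r.snapshot(n);W=cloud(p)
    d=W[(W[...,2]>.056)&(W[...,2]<.2)&(W[...,0]>.45)&(W[...,0]<.65)&(W[...,1]>.15)&(W[...,1]<.4)]
    d=d[np.argsort(d[:,2])]; print(len(d),d[:60:12])
    if n=='scene': cv2.imwrite('pics/c3.png',cv2.resize(p['frame'][180:360,280:480,::-1],None,fx=3,fy=3))
"
```

```text
[0.5494 0.26   0.0991] [ 0.3929 -0.6038 -0.5769]
scene 0.61 ((563.2503662109375, 238.6663360595703), (140.43182373046875, 140.9954071044922), 10.041919708251953) 0.04993743303660114
947 [[0.5706 0.2258 0.056 ]
 [0.5285 0.2516 0.1262]
 [0.5283 0.2573 0.1281]
 [0.5293 0.2485 0.1298]
 [0.5739 0.2534 0.132 ]]
1783 [[0.5261 0.26   0.1209]
 [0.526  0.263  0.1226]
 [0.5753 0.2644 0.1237]
 [0.5739 0.2716 0.1243]
 [0.5674 0.2758 0.1256]]
```

View pics/c3.png

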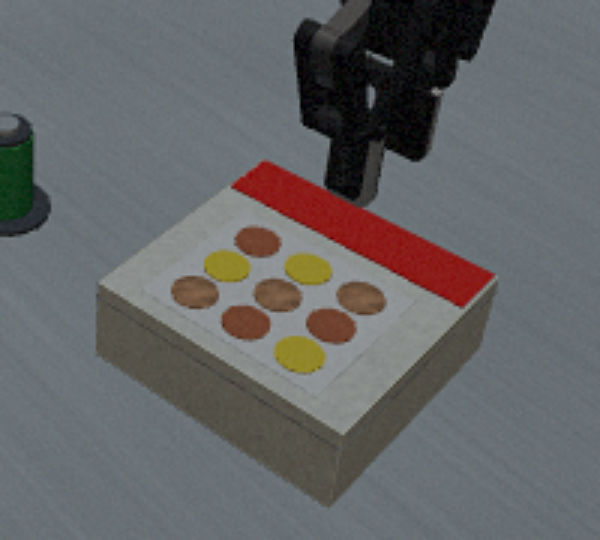

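The depth shows the tips at z≈0.12 while the reading says TCP 0.099. So the tips actually stand about 22 mm above the reported TCP, and they had only been hovering over the lid. I'll go back behind the carton and lower by measured tip height.

Request:
play_rows(deltas="0.04 0.03 0.005 0 0 0 0; 0.04 0.06 0.01 0 0 0 0; 0.04 0.088 0.015 0 0 0 0; 0.04 0.088 0.015 0.03 0 0 0; 0.04 0.088 0.015 0.06 0 0 0; 0.04 0.088 0.015 0.085 0 0 0; 0.04 0.088 0.015 0.085 0 0 0")

```text
t: 7.42
eef_pos: [0.5473, 0.3482, 0.0117]
ee_rot: [-2.018, -2.404, 0.009]
ft_force: [-0.2, 0.1, 0.3]
width: 0.0398
grip_force: 0.0
```

```bash
cat >> h.py <<'E'
def tips(cam="scene",lo=.008):
    s=r.sense(); e=s["eef_pos"]; p=r.snapshot(cam); W=cloud(p)
    d=W[(W[...,2]>lo)&(W[...,2]<e[2]+.08)&(abs(W[...,0]-e[0])<.07)&(abs(W[...,1]-e[1])<.03)]
    d=d[np.argsort(d[:,2])]; print("eef",np.round(e,4),np.round(s["ft_force"],2),"tip z",np.round(d[5:50:15],4).tolist())
E
python3 -c "
from h import *
tips();tips('side')"
```

```text
eef [0.5473 0.3482 0.0117] [-0.23  0.11  0.3 ] tip z [[0.613, 0.3186, 0.0144], [0.6157, 0.3186, 0.0283], [0.5254, 0.3538, 0.036]]
eef [0.5487 0.3489 0.0134] [0.25 0.66 0.58] tip z [[0.5264, 0.3516, 0.0405], [0.5246, 0.3337, 0.0436], [0.5774, 0.3478, 0.0464]]
```

Request:
play_rows(deltas="0.04 0 0 0.015 0 0 0; 0.04 -0.005 0 0.0235 0 0 0; 0.04 -0.022 -0.003 0.0235 0 0 0; 0.04 -0.028 -0.004 0.0235 0 0 0; 0.04 -0.034 -0.005 0.0235 0 0 0; 0.04 -0.041 -0.006 0.0235 0 0 0; 0.04 -0.048 -0.0075 0.0235 0 0 0; 0.04 -0.055 -0.009 0.0235 0 0 0; 0.04 -0.062 -0.0105 0.0235 0 0 0; 0.04 -0.069 -0.012 0.0235 0 0 0")

```text
t: 8.78
eef_pos: [0.55, 0.2792, -0.0086]
ee_rot: [2.02, 2.406, 0.002]
ft_force: [0.0, 2.6, 2.8]
width: 0.0402
grip_force: 1.6
```

```bash
python3 -c "
from h import *
tips();carton();carton('side')"
```

```text
eef [ 0.55    0.2792 -0.0086] [0.04 2.61 2.83] tip z [[0.5817, 0.2755, 0.0087], [0.6163, 0.2818, 0.01], [0.6136, 0.2808, 0.0114]]
scene 0.74 ((561.2905883789062, 199.7988739013672), (141.70367431640625, 141.51797485351562), 9.660439491271973) 0.0499968832656244
side 0.74 ((561.7520141601562, 197.8148193359375), (141.8606414794922, 141.5345458984375), 9.970691680908203) 0.05201660379224837
```

Request:
play_rows(deltas="0.04 -0.007 -0.001 0 0 0 0; 0.04 -0.014 -0.0025 0 0 0 0; 0.04 -0.021 -0.004 0 0 0 0; 0.04 -0.028 -0.005 0 0 0 0; 0.04 -0.035 -0.006 0 0 0 0; 0.04 -0.042 -0.0075 0 0 0 0; 0.04 -0.048 -0.0085 0 0 0 0; 0.04 -0.052 -0.009 0 0 0 0; 0.04 -0.053 -0.009 0 0 0 0; 0.0 -0.04 -0.012 0 0 0 0")

```text
t: 10.28
eef_pos: [0.5449, 0.2374, -0.0089]
ee_rot: [2.021, 2.404, -0.0]
ft_force: [0.1, -0.0, -0.9]
width: 0.023
grip_force: 0.0
```

```bash
python3 -c "
from h import *
print(r.sense()['ft_force'],r.sense()['eef_pos'],r.sense()['ee_rot'])
carton();carton('side')"
```

```text
[ 0.07626643 -0.02833315 -0.88035403] [ 0.5449274   0.23736163 -0.00893275] [ 2.02113661e+00  2.40429999e+00 -1.71012415e-04]
scene 0.87 ((563.07666015625, 148.029541015625), (141.28921508789062, 139.9388427734375), 9.926412582397461) 0.049991579808510156
side 0.67 ((563.2437133789062, 140.95741271972656), (143.0879364013672, 152.04222106933594), 9.114081382751465) 0.05198768146618582
```

Request:
play_rows(deltas="0 0 0.013 -0.004 0 0 0; 0 -0.004 0.013 -0.006 0 0 0; 0 -0.008 0.013 -0.006 0 0 0; 0 -0.012 0.013 -0.006 0 0 0; 0 -0.015 0.0125 -0.006 0 0 0; 0 -0.018 0.012 -0.006 0 0 0; 0 -0.02 0.0115 -0.006 0 0 0; 0 -0.022 0.011 -0.006 0 0 0; 0 -0.022 0.011 -0.006 0 0 0")

```text
t: 11.6
eef_pos: [0.5592, 0.2176, -0.003]
ee_rot: [2.02, 2.406, -0.001]
ft_force: [0.0, -0.0, -0.6]
width: -0.0001
grip_force: 0.0
```

```bash
python3 -c "
from h import *
tips();carton();carton('side')"
```

```text
eef [ 0.5592  0.2176 -0.003 ] [ 0.03 -0.01 -0.59] tip z [[0.6217, 0.1961, 0.0082], [0.5882, 0.2133, 0.009], [0.5737, 0.2112, 0.0098]]
scene 0.88 ((562.5109252929688, 137.7957763671875), (141.3670196533203, 151.13003540039062), 9.896141052246094) 0.04995552948318005
side 0.71 ((562.3485717773438, 136.65017700195312), (143.16615295410156, 142.97012329101562), 10.562417984008789) 0.05202067993750037
```

```bash
cat > swing.py <<'E'
from h import *
P=np.array([.612,.0595]);Rp=.016;s0=.035;f0=np.radians(10)
def tcp(deg,sp=-.045,gap=.011):
    f=np.radians(deg);n=np.array([np.sin(f),-np.cos(f)]);t=np.array([np.cos(f),np.sin(f)])
    c=P-Rp*n-(s0-Rp*(f-f0))*t-.07*n
    return c+sp*t-(.07+gap)*n, c
E
python3 -c "
from swing import *
z=r.sense()['eef_pos'][2]
T=[]
for g,d in [(.019,10),(.013,10),(.0115,10)]+[(.011,a) for a in range(13,32,3)]:
    x,c=tcp(d,gap=g); T.append((0,*x,z,d))
print(tcp(10),tcp(90)); rows(T)"
```

```text
(array([0.50421613, 0.21007104]), array([0.56259799, 0.13811578])) (array([0.445     , 0.00184021]), array([0.526     , 0.04684021]))
start [ 5.5930e-01  2.1790e-01 -3.0000e-03  9.9772e+00]
0 0.0098 -0.0556 0.0000 0.000 0.000 -0.000; 0 0.0038 -0.0556 0.0000 0.000 0.000 -0.000; 0 0.0023 -0.0556 0.0000 0.000 0.000 -0.000; 0 -0.0025 -0.0634 0.0000 0.000 0.000 -0.053; 0 -0.0073 -0.0710 0.0000 0.000 0.000 -0.105; 0 -0.0124 -0.0783 0.0000 0.000 0.000 -0.157; 0 -0.0178 -0.0853 0.0000 0.000 0.000 -0.210; 0 -0.0235 -0.0921 0.0000 0.000 0.000 -0.262; 0 -0.0295 -0.0985 0.0000 0.000 0.000 -0.315; 0 -0.0358 -0.1047 0.0000 0.000 0.000 -0.367
```

```bash
python3 -c "
from swing import *
z=r.sense()['eef_pos'][2]
T=[]
for g,d in [(.019,10),(.013,10),(.011,10)]+[(.0105,a) for a in range(13,32,3)]:
    x,c=tcp(d,-.033,g); T.append((0,*x,z,d))
rows(T)"
```

```text
start [ 5.5930e-01  2.1790e-01 -3.0000e-03  9.9772e+00]
0 0.0098 -0.0436 0.0000 0.000 0.000 -0.000; 0 0.0038 -0.0436 0.0000 0.000 0.000 -0.000; 0 0.0018 -0.0436 0.0000 0.000 0.000 -0.000; 0 -0.0024 -0.0514 0.0000 0.000 0.000 -0.053; 0 -0.0065 -0.0590 0.0000 0.000 0.000 -0.105; 0 -0.0110 -0.0664 0.0000 0.000 0.000 -0.157; 0 -0.0158 -0.0735 0.0000 0.000 0.000 -0.210; 0 -0.0209 -0.0804 0.0000 0.000 0.000 -0.262; 0 -0.0263 -0.0870 0.0000 0.000 0.000 -0.315; 0 -0.0320 -0.0933 0.0000 0.000 0.000 -0.367
```

Request:
play_rows(deltas="0 0.008 -0.025 0 0 0 0; 0 0.004 -0.0435 0 0 0 0; 0 0.0005 -0.0435 0 0 0 0; 0 -0.0035 -0.0515 0 0 0 -0.053; 0 -0.008 -0.059 0 0 0 -0.105; 0 -0.0125 -0.0665 0 0 0 -0.157; 0 -0.017 -0.0735 0 0 0 -0.21; 0 -0.022 -0.0805 0 0 0 -0.262; 0 -0.0275 -0.087 0 0 0 -0.315; 0 -0.033 -0.093 0 0 0 -0.367")

```text
t: 13.1
eef_pos: [0.4752, 0.1695, -0.0027]
ee_rot: [1.545, 2.734, 0.003]
ft_force: [0.5, 1.8, -0.5]
width: 0.0004
grip_force: 0.4
```

```bash
python3 -c "
from swing import *
s=r.sense();print(s['eef_pos'],s['ft_force'])
carton();carton('side'); print(tcp(31,-.033,.0105))"
```

```text
[ 0.47518118  0.16951014 -0.0027149 ] [ 0.52024882  1.8243891  -0.52849898]
scene 0.82 ((552.3770141601562, 124.42179870605469), (141.8499298095703, 139.86163330078125), 30.436784744262695) 0.04997488553836604
side 0.62 ((552.1285400390625, 118.43531799316406), (142.28036499023438, 145.34619140625), 30.88133430480957) 0.05197677720124855
(array([0.47298548, 0.17021611]), array([0.54273256, 0.1182104 ]))
```

```bash
cat > swing2.py <<'E'
from h import *
P=np.array([.612,.0595]);Rp=.016
def tcp(deg,sp,gap,deg0,s0,k):
    f=np.radians(deg);n=np.array([np.sin(f),-np.cos(f)]);t=np.array([np.cos(f),np.sin(f)])
    c=P-Rp*n-(s0-k*(deg-deg0))*t-.07*n
    return c+sp*t-(.07+gap)*n, c
def obs(c,phi,e=None):
    f=np.radians(phi);n=np.array([np.sin(f),-np.cos(f)]);t=np.array([np.cos(f),np.sin(f)])
    c=np.array(c); d=P-Rp*n-c; print("post s,n",d@t,d@n)
    if e is not None: d=np.array(e)[:2]-c; print("finger s,d",d@t,-d@n)
E
python3 -c "
from swing2 import *
z=r.sense()['eef_pos'][2]
rows([(0,*tcp(a,-.042,.0105,30.5,.0205,.0006)[0],z,a) for a in range(34,62,3)])"
```

```text
start [ 4.74700e-01  1.69400e-01 -2.80000e-03  3.09255e+01]
0 -0.0018 -0.0079 0.0000 0.000 0.000 -0.054; 0 -0.0055 -0.0146 0.0000 0.000 0.000 -0.106; 0 -0.0094 -0.0210 0.0000 0.000 0.000 -0.158; 0 -0.0135 -0.0273 0.0000 0.000 0.000 -0.211; 0 -0.0179 -0.0334 0.0000 0.000 0.000 -0.263; 0 -0.0225 -0.0392 0.0000 0.000 0.000 -0.315; 0 -0.0273 -0.0448 0.0000 0.000 0.000 -0.368; 0 -0.0323 -0.0502 0.0000 0.000 0.000 -0.420; 0 -0.0375 -0.0554 0.0000 0.000 0.000 -0.473; 0 -0.0429 -0.0604 0.0000 0.000 0.000 -0.525
```

Request:
play_rows(deltas="0 -0.003 -0.007 0 0 0 -0.052; 0 -0.0065 -0.0135 0 0 0 -0.104; 0 -0.0105 -0.02 0 0 0 -0.157; 0 -0.0145 -0.026 0 0 0 -0.21; 0 -0.019 -0.032 0 0 0 -0.262; 0 -0.0235 -0.038 0 0 0 -0.314; 0 -0.0285 -0.0435 0 0 0 -0.366; 0 -0.0335 -0.049 0 0 0 -0.42; 0 -0.0385 -0.054 0 0 0 -0.472; 0 -0.044 -0.059 0 0 0 -0.524")

```text
t: 14.55
eef_pos: [0.4425, 0.1028, -0.003]
ee_rot: [-0.786, -3.035, -0.002]
ft_force: [-6.7, 6.8, 7.2]
width: 0.0002
grip_force: 4.8
```

```bash
python3 -c "
from swing2 import *
s=r.sense();print(s['eef_pos'],s['ft_force'])
carton();carton('side')"
```

```text
[ 0.44253192  0.10278131 -0.00297555] [-6.68074125  6.84164193  7.23619133]
scene 0.75 ((533.9160766601562, 98.25163269042969), (141.1240997314453, 141.41226196289062), 56.616180419921875) 0.04998166859680225
side 0.65 ((537.6473388671875, 92.5718002319336), (139.94224548339844, 158.87518310546875), 57.40782928466797) 0.05206300085621396
```

The 9.6 N reading is a pinch on the line from finger to post, because my path came too close to the post. I'll back off and go on with a path that errs outward.

Request:
play_rows(deltas="0 0.002 -0.002 0 0 0 0; 0 0.007 -0.001 0 0 0 0.03; 0 0.009 0.004 0 0 0 0.05")

```text
t: 15.12
eef_pos: [0.4403, 0.1092, -0.0029]
ee_rot: [0.863, 3.019, 0.0]
ft_force: [0.4, -0.4, -0.4]
width: 0.0001
grip_force: 0.0
```

```bash
python3 -c "
from swing2 import *
s=r.sense();e=s['eef_pos'];print(e,s['ft_force'])
carton();carton('side')
c=[.534,.097];obs(c,57,e)
rows([(0,*tcp(57,-.038,.0125,57,.0095,.0)[0],e[2],57)]+[(0,*tcp(a,-.038,.0105,57,.0095,.0002)[0],e[2],a+2) for a in range(57,78,3)])"
```

```text
[ 0.4403161   0.10924211 -0.00290437] [ 0.37155762 -0.38358778 -0.40759222]
scene 0.74 ((534.8264770507812, 96.32682800292969), (142.8627166748047, 142.53831481933594), 58.152957916259766) 0.04999920721926765
side 0.84 ((541.6759033203125, 89.73011779785156), (140.53707885742188, 160.27679443359375), 57.845420837402344) 0.05202694505126815
post s,n 0.011031698433218657 0.06984026811280653
finger s,d -0.04075680808248593 0.08523745953943869
start [ 4.40200e-01  1.09300e-01 -2.90000e-03  5.81924e+01]
0 -0.0027 0.0043 -0.0000 0.000 0.000 0.021; 0 -0.0047 0.0042 -0.0000 0.000 0.000 -0.014; 0 -0.0073 -0.0039 -0.0000 0.000 0.000 -0.066; 0 -0.0102 -0.0118 -0.0000 0.000 0.000 -0.119; 0 -0.0134 -0.0196 -0.0000 0.000 0.000 -0.171; 0 -0.0171 -0.0273 -0.0000 0.000 0.000 -0.224; 0 -0.0211 -0.0347 -0.0000 0.000 0.000 -0.276; 0 -0.0255 -0.0419 -0.0000 0.000 0.000 -0.328
```

Request:
play_rows(deltas="0 -0.002 0.003 0 0 0 0; 0 -0.0045 0.002 0 0 0 -0.015; 0 -0.007 -0.005 0 0 0 -0.066; 0 -0.01 -0.0125 0 0 0 -0.12; 0 -0.0132 -0.02 0 0 0 -0.17; 0 -0.017 -0.0275 0 0 0 -0.224; 0 -0.021 -0.035 0 0 0 -0.276")

```text
t: 16.2
eef_pos: [0.4385, 0.0681, -0.0031]
ee_rot: [-0.435, -3.11, -0.0]
ft_force: [-0.0, 0.4, 0.6]
width: -0.0002
grip_force: 0.4
```

```bash
python3 -c "
from swing2 import *
s=r.sense();e=s['eef_pos'];print(e,s['ft_force'])
carton();carton('side')"
```

```text
[ 0.4384846   0.06808133 -0.00308938] [-0.00545274  0.42099049  0.64062002]
scene 0.66 ((529.6797485351562, 82.34825134277344), (142.22096252441406, 142.3474884033203), 70.3267822265625) 0.050007967418753546
side 0.67 ((528.0537719726562, 79.51555633544922), (140.0906982421875, 143.14231872558594), 70.70520782470703) 0.052033617539160915
```

```bash
python3 -c "
from swing2 import *
e=r.sense()['eef_pos']
obs([.529,.081],70.5,e)
rows([(0,*tcp(a,-.044,.0105,70.5,.0055,.0002)[0],e[2],min(a+2,90)) for a in (73,76,79,82,85,87,89,90)])"
```

```text
post s,n 0.007439177257921113 0.0694160912341768
finger s,d -0.0422180900449013 0.08073725134142437
start [ 4.38800e-01  6.82000e-02 -3.10000e-03  7.39055e+01]
0 -0.0016 -0.0067 0.0000 0.000 0.000 -0.019; 0 -0.0042 -0.0148 0.0000 0.000 0.000 -0.071; 0 -0.0072 -0.0227 0.0000 0.000 0.000 -0.124; 0 -0.0106 -0.0305 0.0000 0.000 0.000 -0.176; 0 -0.0144 -0.0381 0.0000 0.000 0.000 -0.229; 0 -0.0171 -0.0430 0.0000 0.000 0.000 -0.263; 0 -0.0200 -0.0479 0.0000 0.000 0.000 -0.281; 0 -0.0215 -0.0503 0.0000 0.000 0.000 -0.281
```

Request:
play_rows(deltas="0 -0.0018 -0.007 0 0 0 -0.02; 0 -0.0045 -0.015 0 0 0 -0.07; 0 -0.0075 -0.023 0 0 0 -0.124; 0 -0.011 -0.0305 0 0 0 -0.176; 0 -0.0145 -0.038 0 0 0 -0.228; 0 -0.017 -0.043 0 0 0 -0.26; 0 -0.0185 -0.0455 0 0 0 -0.275")

```text
t: 17.27
eef_pos: [0.4437, 0.0192, -0.0031]
ee_rot: [-0.007, -3.141, -0.0]
ft_force: [-1.9, 0.5, 0.1]
width: -0.0001
grip_force: 0.6
```

```bash
python3 -c "
from swing2 import *
s=r.sense();e=s['eef_pos'];print(e,s['ft_force'])
carton();carton('side')
rows([(0,e[0]+.01,e[1],e[2],90)])"
```

```text
[ 0.44374468  0.01922486 -0.00309973] [-1.91950525  0.5252984   0.0741    ]
scene 0.95 ((529.1036987304688, 60.84376525878906), (142.88079833984375, 159.5332794189453), 87.6509780883789) 0.05000408959719538
side 0.63 ((534.1349487304688, 57.65658187866211), (140.89935302734375, 160.17062377929688), 88.27727508544922) 0.051985751041158546
start [ 4.43800e-01  1.93000e-02 -3.10000e-03  8.97283e+01]
0 -0.0099 -0.0000 0.0000 0.000 0.000 -0.005
```

Request:
play_rows(deltas="0 -0.001 0 0 0 0 -0.005; 0 -0.002 0 0 0 0 -0.005; 0 -0.0025 0 0 0 0 -0.005")

```text
t: 17.85
eef_pos: [0.4438, 0.0195, -0.0032]
ee_rot: [0.002, -3.136, 0.0]
ft_force: [-7.3, -3.2, 4.2]
width: -0.0001
grip_force: 3.5
```

```bash
cat >> h.py <<'E'
def faceline(cam):
    """robot-side lid edge etc.: fit carton top corners by percentile edges"""
    p=r.snapshot(cam);W=cloud(p);e=r.sense()["eef_pos"]
    w=W[(W[...,2]>.046)&(W[...,2]<.0545)&(W[...,0]>.44)&(W[...,0]<.61)&(W[...,1]>-.15)&(W[...,1]<.16)]
    hi,lo=[],[]
    ys=np.arange(w[:,1].min()+.012,w[:,1].max()-.012,.008)
    for y in ys:
        s=w[abs(w[:,1]-y)<.004,0]; hi.append(np.percentile(s,99)); lo.append(np.percentile(s,1))
    print(cam,"y",np.round(np.percentile(w[:,1],[.5,99.5]),4),"far edge x",np.round(hi,4).tolist(),"near",np.round(lo,4).tolist())
    q=np.polyfit(ys,hi,1); print("far edge tilt",q[0],"mean",np.median(hi))
E
python3 -c "
from swing2 import *
s=r.sense();e=s['eef_pos'];print(e,s['ft_force'])
faceline('side');faceline('scene')"
```

```text
[ 0.44375262  0.0195056  -0.00324737] [-7.29890362 -3.21434338  4.20005208]Traceback (most recent call last):
  File "<string>", line 4, in <module>
    faceline('side');faceline('scene')
    ~~~~~~~~^^^^^^^^
  File "h.py", line 41, in faceline
    s=w[abs(w[:,1]-y)<.004,0]; hi.append(np.percentile(s,99)); lo.append(np.percentile(s,1))
                                         ~~~~~~~~~~~~~^^^^^^
    return _quantile_unchecked(
        a, q, axis, out, overwrite_input, method, keepdims, weights)
    return _ureduce(a,
                    func=_quantile_ureduce_func,
    ...<5 lines>...
                    overwrite_input=overwrite_input,
                    method=method)
    r = func(a, **kwargs)
    result = _quantile(arr,
                       quantiles=q,
    ...<2 lines>...
                       out=out,
                       weights=wgt)
    slices_having_nans = np.isnan(arr[-1, ...])
                                  ~~~^^^^^^^^^
IndexError: index -1 is out of bounds for axis 0 with size 0
```

```bash
sed -i 's/s=w\[abs(w\[:,1\]-y)<.004,0\];/s=w[abs(w[:,1]-y)<.004,0]\n        if len(s)<5: hi.append(np.nan);lo.append(np.nan);continue\n       /; s/q=np.polyfit.*/h=np.array(hi);k=np.isfinite(h);print("tilt",np.polyfit(ys[k],h[k],1)[0],np.nanmedian(h))/' h.py
python3 -c "
from swing2 import *
s=r.sense();e=s['eef_pos'];print(e,s['ft_force'])
faceline('side');faceline('scene')
p=r.snapshot('side');q=r.snapshot('scene')
cv2.imwrite('pics/f.png',np.hstack([cv2.resize(a['frame'][b:b+100,c:c+130,::-1],(390,300)) for a,b,c in((p,170,250),(q,170,260))]))"
```

```text
[ 0.44370975  0.01949096 -0.00326781] [-6.66066434 -2.19353547  4.88474513]
side y [-0.0134  0.1277] far edge x [nan, nan, nan, nan, nan, nan, nan, nan, nan, nan, nan, nan, nan, nan, nan, nan, 0.5932, 0.5934, 0.5938, 0.5935, 0.5947, 0.5943, 0.5944, 0.5954, 0.5889, 0.5896, 0.5946, 0.5959, 0.5966, 0.5969, 0.5974, 0.5973] near [nan, nan, nan, nan, nan, nan, nan, nan, nan, nan, nan, nan, nan, nan, nan, nan, 0.4566, 0.458, 0.4496, 0.4513, 0.4531, 0.4493, 0.458, 0.4568, 0.4587, 0.4573, 0.4575, 0.4585, 0.4582, 0.46, 0.46, 0.4591]
tilt 0.02996628424875633 0.5945058360973827
scene y [-0.0089  0.1313] far edge x [nan, nan, nan, nan, nan, nan, nan, nan, nan, nan, nan, nan, nan, nan, nan, nan, 0.5929, 0.5929, 0.5924, 0.5935, 0.593, 0.5943, 0.5928, 0.5877, 0.5889, 0.5938, 0.6072, 0.596, 0.5958, 0.5955, 0.596, 0.5962, 0.597] near [nan, nan, nan, nan, nan, nan, nan, nan, nan, nan, nan, nan, nan, nan, nan, nan, 0.4667, 0.4559, 0.4559, 0.4522, 0.4532, 0.4436, 0.4471, 0.4565, 0.4584, 0.4584, 0.4582, 0.4584, 0.458, 0.4582, 0.4599, 0.4597, 0.4599]
tilt 0.04234890878111276 0.5938027754829144
```

View pics/f.png

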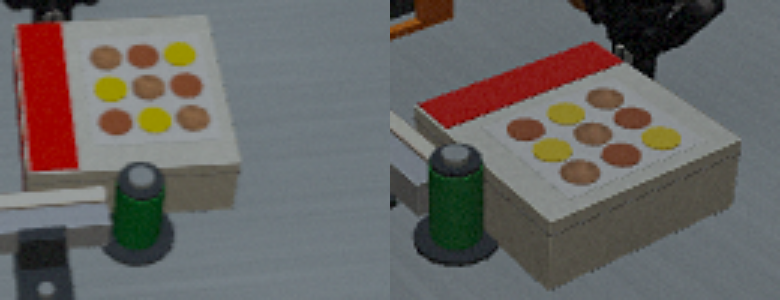

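Request:
play_rows(deltas="0 0.004 0 0 0 0 0; 0 0.007 -0.01 0 0 0 0; 0 0.0045 -0.013 0 0 0 0; 0 0.0025 -0.0145 0 0 0 0; 0 0.0015 -0.0175 0 0 0 0; 0 0.0005 -0.0205 0 0 0 0; 0 0 -0.022 0 0 0 0; 0 -0.0005 -0.023 0 0 0 0; 0 -0.0005 -0.023 0 0 0 0")

```text
t: 19.23
eef_pos: [0.4447, -0.003, -0.0034]
ee_rot: [0.0, -3.137, -0.002]
ft_force: [-5.2, 2.7, 2.6]
width: -0.0002
grip_force: 2.7
```

```bash
python3 -c "
from swing2 import *
s=r.sense();e=s['eef_pos'];print(e,s['ft_force'])
faceline('side');faceline('scene')" | cut -c1-500
```

```text
[ 0.4447356  -0.00296844 -0.00341986] [-5.19274706  2.68534034  2.59936468]
side y [-0.0161  0.1241] far edge x [nan, nan, nan, nan, nan, nan, nan, nan, nan, nan, nan, nan, nan, nan, nan, 0.5722, 0.5952, 0.5956, 0.5952, 0.5943, 0.5947, 0.5945, 0.5948, 0.5936, 0.5883, 0.5888, 0.5932, 0.593, 0.5936, 0.5933, 0.5924, 0.5922] near [nan, nan, nan, nan, nan, nan, nan, nan, nan, nan, nan, nan, nan, nan, nan, 0.4435, 0.451, 0.4541, 0.4512, 0.4589, 0.4564, 0.4567, 0.4572, 0.4554, 0.456, 0.4575, 0.4548, 0.4558, 0.456, 0.4554, 0.4548, 0.4547]
tilt 0.02820665845731752 0.5936089647347242
scene y [-0.0122  0.1274] far edge x [nan, nan, nan, nan, nan, nan, nan, nan, nan, nan, nan, nan, nan, nan, nan, 0.5289, 0.595, 0.5939, 0.594, 0.5941, 0.5947, 0.5942, 0.5902, 0.5872, 0.589, 0.5929, 0.6087, 0.5931, 0.5929, 0.5922, 0.5926, 0.5921] near [nan, nan, nan, nan, nan, nan, nan, nan, nan, nan, nan, nan, nan, nan, nan, 0.4506, 0.4547, 0.4538, 0.4477, 0.4441, 0.4563, 0.4573, 0.4567, 0.4557, 0.457, 0.4555, 0.4548, 0.4562, 0.456, 0.4545, 0.4551, 0.4543]
tilt 0.1555247925019562 0.5929238800875859
```

Request:
play_rows(deltas="0 0.006 0 0 0 0 0; 0 0.008 0.02 0 0 0 0; 0 0.006 0.039 0 0 0 0; 0 0.003 0.04 0 0 0 0; 0 0.0015 0.04 0 0 0 0; 0 0.0005 0.04 0 0 0 0; 0 0 0.04 0 0 0 0; 0 0 0.04 0 0 0 0; 0 0.008 0.04 0 0 0 0; 0 0.02 0.04 -0.03 0 0 0")

```text
t: 20.58
eef_pos: [0.4268, 0.0357, 0.0261]
ee_rot: [-0.0, -3.14, 0.001]
ft_force: [0.1, 0.0, 0.2]
width: 0.0003
grip_force: 0.0
```

```bash
python3 -c "
from swing2 import *
s=r.sense();e=s['eef_pos'];print(e,s['ft_force'])
faceline('side');faceline('scene')
rows([(.085,.44,.06,.08,60),(.085,.526,.168,.08,0),(.085,.526,.168,.03,0)])"|cut -c 1-450
```

```text
[0.42678441 0.03565535 0.02609707] [0.09172389 0.04971731 0.20543798]
side y [-0.1483  0.1239] far edge x [nan, nan, nan, nan, nan, nan, nan, nan, nan, nan, nan, nan, nan, nan, nan, 0.568, 0.5956, 0.5957, 0.5944, 0.5945, 0.5944, 0.5945, 0.5948, 0.5932, 0.5885, 0.5885, 0.5925, 0.5933, 0.5936, 0.5929, 0.5933, 0.5929] near [nan, nan, nan, nan, nan, nan, nan, nan, nan, nan, nan, nan, nan, nan, nan, 0.4583, 0.4593, 0.456, 0.4583, 0.4583, 0.455, 0.4562, 0.4569, 0.4554, 0.4565, 0.4567, 0.4553, 0.4554, 0.456, 0.4559, 0.454
tilt 0.04103248805322046 0.5933339465516024
scene y [-0.0123  0.1271] far edge x [nan, nan, nan, nan, nan, nan, nan, nan, nan, nan, nan, nan, nan, nan, nan, nan, 0.594, 0.5944, 0.5942, 0.5948, 0.5936, 0.5934, 0.5922, 0.5876, 0.589, 0.5927, 0.6075, 0.6054, 0.592, 0.5924, 0.5922, 0.5918] near [nan, nan, nan, nan, nan, nan, nan, nan, nan, nan, nan, nan, nan, nan, nan, nan, 0.4575, 0.457, 0.4573, 0.4565, 0.4572, 0.4545, 0.4568, 0.4553, 0.456, 0.4573, 0.455, 0.4561, 0.4549, 0.4551, 0.454, 0.454
tilt 0.009155466559655176 0.5930419290903342
start [4.28800e-01 3.57000e-02 2.89000e-02 8.99916e+01]
0.085 -0.0112 0.0243 -0.0511 0.000 0.000 0.523; 0.085 -0.0972 0.1324 -0.0511 0.000 0.000 1.571; 0.085 -0.0972 0.1324 -0.0011 0.000 0.000 1.571
```

Request:
play_rows(deltas="0.02 0 0 -0.03 0 0 0; 0.05 0 0.02 -0.06 0 0 0.18; 0.085 -0.01 0.05 -0.06 0 0 0.36; 0.085 -0.03 0.08 -0.06 0 0 0.54; 0.085 -0.05 0.11 -0.06 0 0 0.72; 0.085 -0.07 0.133 -0.06 0 0 0.9; 0.085 -0.097 0.133 -0.06 0 0 1.08; 0.085 -0.097 0.133 -0.06 0 0 1.26; 0.085 -0.097 0.133 -0.04 0 0 1.44; 0.085 -0.097 0.133 -0.01 0 0 1.571")

```text
t: 21.92
eef_pos: [0.5266, 0.1693, 0.0367]
ee_rot: [2.225, 2.214, 0.006]
ft_force: [0.1, 0.9, 0.0]
width: 0.0849
grip_force: 0.0
```

```bash
python3 -c "
from swing2 import *
tips();tips('side');carton()
rows([(.085,.526,.168,.0,0)])"
```

```text
eef [0.5266 0.1693 0.0367] [0.14 0.95 0.03] tip z [[0.4824, 0.1664, 0.0722], [0.4822, 0.1746, 0.0747], [0.4837, 0.1692, 0.0763]]
eef [0.5229 0.1686 0.0325] [-0.41  0.56 -1.78] tip z [[0.4799, 0.1729, 0.0721], [0.5706, 0.1572, 0.0756], [0.5767, 0.1693, 0.078]]
scene 0.65 ((0.0, 0.0), (0.0, 0.0), 0.0) nan
start [0.5246 0.1692 0.0366 0.1047]
0.085 -0.0012 0.0014 0.0366 0.000 0.000 0.002
  return np.nanmean(a, axis, out=out, keepdims=keepdims)
```

Request:
play_rows(deltas="0.085 0 0 0.03 0 0 0; 0.085 -0.01 0 0.054 0 0 0; 0.085 -0.022 0 0.054 0 0 0; 0.085 -0.027 0 0.054 0 0 0; 0.085 -0.031 0 0.054 0 0 0; 0.085 -0.035 0.0005 0.054 0 0 0; 0.085 -0.04 0.0005 0.054 0 0 0; 0.085 -0.046 0.001 0.054 0 0 0; 0.085 -0.052 0.001 0.054 0 0 0; 0.085 -0.058 0.001 0.054 0 0 0")

```text
t: 23.38
eef_pos: [0.5249, 0.1112, -0.0171]
ee_rot: [-2.221, -2.221, 0.0]
ft_force: [-0.2, 3.1, 3.0]
width: 0.0846
grip_force: 1.6
```

```bash
python3 -c "
from swing2 import *
tips()
faceline('side');faceline('scene')"|cut -c 1-450
```

```text
eef [ 0.5249  0.1112 -0.0171] [-0.22  3.06  2.95] tip z [[0.5027, 0.1008, 0.0082], [0.5913, 0.097, 0.0087], [0.536, 0.1007, 0.0097]]
side y [-0.1483  0.0994] far edge x [nan, nan, nan, nan, nan, nan, nan, nan, nan, nan, nan, nan, 0.5905, 0.5918, 0.5924, 0.5923, 0.5927, 0.5921, 0.5913, 0.5913, 0.5925, 0.5916, 0.5924, 0.5926, 0.5887, 0.5885, 0.5911, 0.5926, 0.5924, 0.5914, 0.5899] near [nan, nan, nan, nan, nan, nan, nan, nan, nan, nan, nan, nan, 0.4575, 0.4529, 0.4554, 0.4552, 0.4562, 0.4543, 0.4541, 0.4535, 0.4554, 0.4529, 0.454, 0.4549, 0.4546, 0.4538, 0.455, 0.4549, 0.4546, 0
tilt -0.007767386839858784 0.5918067808692314
scene y [-0.0385  0.1231] far edge x [nan, nan, nan, nan, nan, nan, nan, nan, nan, nan, nan, nan, nan, 0.5911, 0.5915, 0.5912, 0.5907, 0.5915, 0.5906, 0.5913, 0.5917, 0.5919, 0.5907, 0.5885, 0.5899, 0.5924, 0.6077, 0.6087, 0.5922, 0.592, 0.5897, 0.5796] near [nan, nan, nan, nan, nan, nan, nan, nan, nan, nan, nan, nan, nan, 0.4528, 0.4551, 0.4604, 0.4655, 0.4696, 0.4764, 0.483, 0.4906, 0.5364, 0.5419, 0.5515, 0.5572, 0.5138, 0.5142, 0.5163, 0.4859
tilt 0.010447974116773388 0.5912781024742757
```

Request:
play_rows(deltas="0.085 -0.006 0.001 0 0 0 0; 0.085 -0.014 0.0025 0 0 0 0; 0.085 -0.022 0.004 0 0 0 0; 0.085 -0.03 0.005 0 0 0 0; 0.085 -0.038 0.006 0 0 0 0; 0.085 -0.046 0.007 0 0 0 0; 0.085 -0.054 0.007 0 0 0 0; 0.085 -0.062 0.007 0 0 0 0; 0.085 -0.07 0.007 0 0 0 0; 0.085 -0.078 0.007 0 0 0 0")

```text
t: 24.78
eef_pos: [0.5322, 0.0328, -0.017]
ee_rot: [2.221, 2.221, -0.0]
ft_force: [-1.5, 3.1, -1.1]
width: 0.085
grip_force: 1.5
```

```bash
python3 -c "
from swing2 import *
tips()
faceline('side');faceline('scene')"|cut -c 1-450
```

```text
eef [ 0.5322  0.0328 -0.017 ] [-1.54  3.07 -1.07] tip z [[0.5038, 0.025, 0.0084], [0.5518, 0.0245, 0.0094], [0.5291, 0.0229, 0.0106]]
side y [-0.1192  0.0192] far edge x [nan, nan, 0.5942, 0.5948, 0.5947, 0.5948, 0.5948, 0.5955, 0.5946, 0.5958, 0.5949, 0.5955, 0.5952, 0.5957, 0.5955, 0.5954, 0.5945, 0.5955, 0.5951, 0.5952, 0.5897] near [nan, nan, 0.4592, 0.4588, 0.4595, 0.458, 0.4582, 0.4584, 0.46, 0.4568, 0.4572, 0.457, 0.4583, 0.4558, 0.4567, 0.4577, 0.4581, 0.4561, 0.4583, 0.469, 0.4909]
tilt -0.006262295720715767 0.5951303016520899
scene y [-0.1171  0.0732] far edge x [nan, nan, nan, 0.5945, 0.5948, 0.5942, 0.5947, 0.5942, 0.5945, 0.5941, 0.5948, 0.5949, 0.5956, 0.5949, 0.5949, 0.5953, 0.595, 0.5947, 0.5952, 0.5948, 0.5936, 0.588, 0.588, 0.5814, nan, nan] near [nan, nan, nan, 0.4717, 0.4752, 0.4814, 0.485, 0.4911, 0.5022, 0.5438, 0.5486, 0.5545, 0.5604, 0.5671, 0.5382, 0.5226, 0.524, 0.4824, 0.4766, 0.478, 0.4862, 0.4878, 0.4771, 0.4824, nan, nan]
tilt -0.038932476170228145 0.5947401150767937
```

Request:
play_rows(deltas="0.085 -0.006 0 0 0 0 0; 0.085 -0.012 0 0 0 0 0; 0.085 -0.017 0 0 0 0 0; 0.085 -0.021 0 0 0 0 0; 0.085 -0.024 0 0 0 0 0; 0.085 -0.027 0 0 0 0 0; 0.085 -0.03 0 0 0 0 0; 0.085 -0.032 0 0 0 0 0; 0.085 -0.034 0 0 0 0 0")

```text
t: 26.05
eef_pos: [0.5323, 0.0005, -0.017]
ee_rot: [-2.223, -2.219, -0.003]
ft_force: [1.1, 7.6, 2.7]
width: 0.0849
grip_force: 4.0
```

Request:
play_rows(deltas="0.085 -0.001 0 0 0 0 0; 0.085 -0.002 0 0 0 0 0; 0.085 -0.003 0 0 0 0 0; 0.085 -0.004 0 0 0 0 0; 0.085 -0.004 0 0 0 0 0")

```text
t: 26.68
eef_pos: [0.5324, -0.0028, -0.017]
ee_rot: [-2.223, -2.218, -0.004]
ft_force: [1.5, 9.5, 2.3]
width: 0.0851
grip_force: 4.6
```

Request:
play_rows(deltas="0.085 -0.001 0.001 0 0 0 0; 0.085 -0.002 0.001 0 0 0 0; 0.085 -0.002 0.001 0 0 0 0")

```text
t: 27.05
eef_pos: [0.5324, -0.0039, -0.017]
ee_rot: [-2.222, -2.216, -0.004]
ft_force: [-0.2, 12.8, 4.0]
width: 0.0849
grip_force: 6.1
```

```bash
python3 -c "
from swing2 import *
tips()
faceline('side')"|cut -c 1-350
```

```text
eef [ 0.5324 -0.0039 -0.017 ] [-0.17 12.8   4.02] tip z [[0.5014, -0.0125, 0.0083], [0.532, -0.0147, 0.0097], [0.5499, -0.0133, 0.0106]]
side y [-0.1497 -0.0171] far edge x [0.5939, 0.5938, 0.5936, 0.5942, 0.5943, 0.5944, 0.5943, 0.5941, 0.594, 0.5943, 0.594, 0.5939, 0.5947, 0.5947, 0.5946, 0.5943] near [0.4579, 0.456, 0.4566, 0.4579, 0.4565, 0.4563, 0.457, 0.4576, 0.455, 0.4564, 0.4581, 0.4563, 0.4545, 0.4595, 0.4724, 0.4775]
tilt 0.005172589939730281 0.5942110749170637
```

Request:
play_rows(deltas="0.085 -0.0005 0.0005 0 0 0 0; 0.085 -0.001 0.0005 0 0 0 0; 0.085 -0.001 0.0005 0 0 0 0")

```text
t: 27.52
eef_pos: [0.5323, -0.0038, -0.017]
ee_rot: [-2.221, -2.214, -0.004]
ft_force: [-0.9, 14.8, 5.0]
width: 0.0848
grip_force: 7.8
```

Request:
play_rows(deltas="0.085 -0.0005 0 0 0 0 0; 0.085 -0.0005 0 0 0 0 0; 0.085 -0.0005 0 0 0 0 0; 0.085 -0.0005 0 0 0 0 0; 0.085 -0.0005 0 0 0 0 0; 0.085 -0.0005 0 0 0 0 0; 0.085 -0.0005 0 0 0 0 0; 0.085 -0.0005 0 0 0 0 0; 0.085 -0.0005 0 0 0 0 0; 0.085 -0.0005 0 0 0 0 0")

```text
t: 28.78
eef_pos: [0.5324, -0.0038, -0.017]
ee_rot: [-2.22, -2.214, -0.005]
ft_force: [-0.4, 17.3, 5.5]
width: 0.0849
grip_force: 8.7
```

```bash
python3 -c "
from swing2 import *
print(r.sense()['ft_force'],r.sense()['eef_pos'])
faceline('side');faceline('scene')
p=r.snapshot('scene')
cv2.imwrite('pics/g.png',cv2.resize(p['frame'][120:270,180:380,::-1],None,fx=3,fy=3))"|cut -c 1-450
```

```text
[-0.41607002 17.2510377   5.46106839] [ 0.53235813 -0.00382974 -0.01699464]
side y [-0.1497 -0.0171] far edge x [0.5943, 0.5942, 0.5941, 0.594, 0.5942, 0.594, 0.5939, 0.5939, 0.5941, 0.5941, 0.5949, 0.5942, 0.594, 0.5948, 0.5943, 0.5938] near [0.4574, 0.4574, 0.4564, 0.4558, 0.4575, 0.4566, 0.4565, 0.4567, 0.4554, 0.4564, 0.4594, 0.4572, 0.4561, 0.4593, 0.4708, 0.478]
tilt 0.0012542080278270685 0.5941308857001103
scene y [-0.1497  0.0727] far edge x [0.5936, 0.5932, 0.5931, 0.5938, 0.5933, 0.5941, 0.5939, 0.5932, 0.5933, 0.5945, 0.5944, 0.5945, 0.5943, 0.5944, 0.5937, 0.594, 0.5924, 0.5874, 0.5878, nan, nan, nan, nan, nan, nan] near [0.483, 0.4892, 0.4946, 0.5025, 0.5447, 0.5501, 0.5549, 0.5382, 0.5678, 0.5357, 0.5242, 0.5234, 0.4814, 0.4744, 0.4766, 0.484, 0.4876, 0.4876, 0.4761, nan, nan, nan, nan, nan, nan]
tilt -0.020604654367491985 0.5936958105880215
```

View pics/g.png

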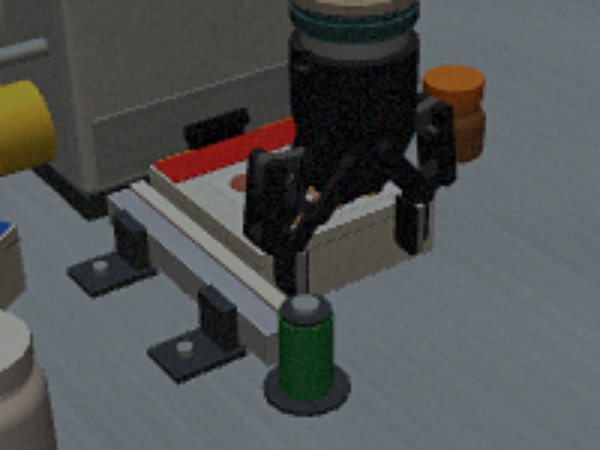

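Request:
play_rows(deltas="0.085 0.001 0 0 0 0 0; 0.085 0.003 0 0 0 0 0; 0.085 0.005 0 0 0 0 0; 0.085 0.007 0 0 0 0 0; 0.085 0.009 0 0 0 0 0; 0.085 0.012 0 0 0 0 0; 0.085 0.018 0 0 0 0 0; 0.085 0.03 0 0 0 0 0; 0.085 0.05 0 0 0 0 0; 0.085 0.06 0 -0.04 0 0 0")

```text
t: 30.18
eef_pos: [0.5311, 0.0533, 0.021]
ee_rot: [-2.217, -2.219, 0.007]
ft_force: [0.8, 0.3, 0.1]
width: 0.085
grip_force: 0.0
```

Request:
play_rows(deltas="0.085 0 0 -0.04 0 0 0; 0.085 0 0 -0.08 0 0 0; 0.085 0 0 -0.1 0 0 0; 0.085 0 0 -0.1 0 0 0; 0.085 0 0 -0.1 0 0 0")

```text
t: 30.8
eef_pos: [0.5328, 0.0523, 0.122]
ee_rot: [-2.22, -2.221, 0.002]
ft_force: [-0.4, 0.7, -0.5]
width: 0.0851
grip_force: 0.0
```

```bash
python3 -c "
from swing2 import *
print(r.sense()['ft_force'],r.sense()['eef_pos'])
faceline('side');faceline('scene');carton();carton('side')
for n in ('side','scene'):
  p=r.snapshot(n);W=cloud(p)
  for q in ('coded_carton','dust_jar','cream_tub','nozzle_tin'):
    d=r.regions_of(q,p)[:1]
    if d: print(n,q,np.round(np.nanmedian(W[d[0]['mask']],0),3))
"|cut -c 1-450
```

```text
[-0.39693025  0.69980436 -0.51048831] [0.53283107 0.05227365 0.12201483]
side y [-0.1478 -0.0086] far edge x [0.5947, 0.5944, 0.5939, 0.5931, 0.594, 0.5943, 0.5936, 0.5947, 0.5939, 0.5945, 0.5937, 0.594, 0.5949, 0.595, 0.5948, 0.5936, 0.5942, nan, nan, nan, nan, nan] near [0.4589, 0.456, 0.4566, 0.4566, 0.456, 0.4562, 0.4571, 0.4578, 0.4572, 0.456, 0.4555, 0.457, 0.4557, 0.4564, 0.4577, 0.4576, 0.4552, nan, nan, nan, nan, nan]
tilt 0.0024527333298609015 0.5941611226208572
scene y [-0.1444  0.0701] far edge x [0.5931, 0.5929, 0.5933, 0.593, 0.5927, 0.5935, 0.5939, 0.5938, 0.5938, 0.5934, 0.5936, 0.5936, 0.5935, 0.5931, 0.5931, 0.5938, 0.5929, nan, nan, nan, nan, nan, nan, nan, nan] near [0.4574, 0.4593, 0.4594, 0.46, 0.4579, 0.4561, 0.4575, 0.4564, 0.4564, 0.4569, 0.4564, 0.4576, 0.4563, 0.4555, 0.4576, 0.4571, 0.4554, nan, nan, nan, nan, nan, nan, nan, nan]
tilt 0.0019058895858459401 0.5933572551056304
scene 0.85 ((526.4908447265625, -42.648529052734375), (207.76524353027344, 147.5012969970703), 86.13031768798828) 0.05001948217055935
side 0.82 ((524.6547241210938, -77.5592041015625), (140.07286071777344, 143.4119110107422), 89.52759552001953) 0.051931089966279376
side coded_carton [ 0.812 -0.155  0.051]
side dust_jar [ 0.368 -0.116  0.044]
side cream_tub [0.807 0.008 0.084]
side nozzle_tin [0.781 0.13  0.008]
scene dust_jar [ 0.366 -0.101  0.036]
scene cream_tub [0.797 0.037 0.059]
scene nozzle_tin [0.783 0.133 0.01 ]
```

```bash
python3 -c "
from bench import r
print(r.job_done())"
```

```text
the job is handed in; nothing more can be done
None
```

The job is handed in, but no verdict came back: the carton was swung round the post and held on the trigger plate at about 15–17 N for over a second, and now lies flat along the rail within about 2 mm of home; the bystanders I checked (not the coded carton in one view, nor the star cutter) had not moved.

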